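# Take the engraving handpiece from its locked stand and hold it level for a bur change

### The job

Slide the red transport lock of the handpiece stand fully open to its end stop, then draw the blue engraving handpiece out of its leaning socket, turn it level and hold it still in the gripper, at least 20 cm above the bench and clear of everything, so that I can change its bur. Finish while holding it there: do not put it down or let go. Leave the lock open and the other things on the bench where they are.

Things in the scene. Friction and masses are not known exactly. Their poses are not given: they have to be found in the camera images.
- handpiece: Blue cordless engraving handpiece, a round rod 165 mm long, about 190 g, bur down in the leaning socket. Origin on its axis 105 mm from the bur tip, near the centre of mass: grip here. z axis: from bur to rear end. Body 22 mm in diameter from 33 mm below the origin to 45 mm above, then a black cap to 60 mm. A 36 mm collar, 33 to 39 mm below the origin, rests on the socket's mouth.
- bur_tip (a point): The end of the bur, on the axis of the handpiece, 105 mm from its origin towards -z.
- stand: Heavy fixed stand: dark base plate 130 x 215 x 12 mm, grey block with the socket, leaning 35 degrees from vertical (the handpiece, with its play, 35 to 40); the handpiece's rear leans to the stand's +x. Origin on the bench under the block, 20 mm towards -x from the socket's mouth; its y axis is the way the lock opens. The seated handpiece's rear end is about 170 mm up.
- socket_mouth (a point): Centre of the socket's mouth, 83 mm above the bench. The hole is 24 mm wide; the handpiece's 22 mm shank, cone and bur reach 66 mm into it, so it must be drawn about 70 mm along its own axis to be free.
- lock (a joint): Transport lock, a red fork sliding level along the stand's +y; value in m. Near 0 (0 to 0.008 at the start) its prongs lie 2 mm above the collar and the handpiece cannot come out; 0.040 is the end stop, fully open. It stays where it is left; about 2 N to slide it.
- lock_knob (a point): Centre of the top of the lock's red upright grip, a block 22 mm along the stand's x by 16 mm along its y, standing 35 mm free above the red slide plate. It is 80 mm from the handpiece's axis along the stand's y when the lock reads 0.
- blue_bottle: Bystander, not to be disturbed: blue bottle with white cap, 52 mm wide, 135 mm tall. Origin under its centre.
- white_jar: Bystander, not to be disturbed: white jar with white lid, 72 mm wide, 75 mm tall. Origin under its centre.
- blue_lid_jar: Bystander, not to be disturbed: white jar with blue lid, 56 mm wide, 60 mm tall. Origin under its centre.
- tub: Bystander, not to be disturbed: clear open bowl, 116 mm wide, 60 mm tall. Origin under its centre.
- screwdriver: Bystander, not to be disturbed: screwdriver with wooden handle, 190 mm long, lying down. Origin under its centre.
- pliers: Bystander, not to be disturbed: yellow-handled pliers, 150 mm long, lying down. Origin under its pivot.

How it is judged:
By the outcome, as a careful person would: the job done as asked, in the order asked, and still so for the second after the job is handed in, while the arm keeps its last pose, push and grip.
It also fails if it takes over 38 s, if anything falls off the work surface, if the arm or the gripper's body presses on something with over 40 N, if the wrist force passes 120 N, or if a joint passes its speed limit or range.

### The arm

A 6-joint arm with a two-finger parallel gripper is mounted at the origin on the work surface. World frame = base frame: x ahead of the robot, y to its left, z up, the work surface at z = 0. Lengths are in m, angles in degrees, forces in N, time in s.
With the tool pointing down it reaches from about 0.375 to 0.825 m from the base axis. Payload 5.5 kg.
Tool frame: the origin (TCP) lies at the very end of the fingers, on their centre line; the grasp point (between the pads) lies 19 mm behind it; y points along the fingers, x is the direction in which the jaws open and shut, and the axes are right-handed (so a half turn about y gives the same grasp; the last joint's range is limited). The gripper opens to 85 mm and grips with 20 to 120 N. Pads are 22 mm wide; open, the fingers measure 114 mm over their backs; the gripper's body (76 mm by 85 mm) begins 54 mm behind the grasp point. The pads swing forward as they close: fully open they stand 13 mm farther back than shut.
Start: joints at [66.75, 17.962, -2.699, 69.339, 0, 90], TCP at [0.237, 0.551, 0.231] pointing down, gripper open.
Joint ranges: [-152.73, 152.73], [-39.44, 99.34], [-58.76, 71.6], [-118.89, 123.64], [-81.53, 83.1], [-180, 180]. Speed limits (degrees/s): [136.94, 136.94, 172.46, 180, 180, 180].

### API

Orientations are given as a 3x3 rotation matrix whose columns are the frame's x, y, z axes.
In Python, from cell import manip, optics gives the robot as it stands.
- The arm moves only by the tool servo_tool, never from a script. Its argument "rows" is one flat list of numbers, 7 for each row, row after row: the turn, a rotation vector about the tool's x, y, z in rad, then the shift along the tool's x, y, z in m, then the opening, from 0 (shut) to 1 (fully open). In form: [ax, ay, az, x, y, z, fingers, ax, ay, az, x, y, z, fingers, ...]. A call has 1 to 8 rows; each row shifts and turns the commanded pose from where the row before left it, along the tool's axes as they then stand; what a row does not reach is not made up. A row lasts 1/8 s, in which the tool goes at most 62.5 mm and 10.7 degrees, less where a joint would pass 70% of its speed; a pose out of reach is approached as far as the arm can. A call is refused whole if a number of a shift passes 0.0625 or a number of a turn 0.188, either way. A call with a gripper value outside its range is refused whole. The fingers move at their own pace and stop on an object; "grip_force" is the grip in N (left out, the last holds). Time passes only in rows, so rows that do not move let the fingers close. It gives the time, the measured TCP pose, the force and the opening at its end, in the units of the state.
- manip.observe(): the state, without advancing time (a new reading comes with each control period).
- optics.capture(name): name is "side" or "top"; returns a dict with "image" (400x640x3 uint8, red, green, blue), "z_map" (400x640 float32, m along the optical axis (not along the pixel's ray), 0 where there is no reading), "mtx" (3x3 intrinsics, pixels), "position" and "rotation" of the camera in the world. Camera axes: x right, y down, z forward; pixel columns grow to the right and rows downward; lengths in m; the calibration is good to about 2 mm. A picture is of the moment at which its call begins.
- manip.hand_in(): hands the job in, once; it reports no verdict.
Trained networks look in the newest picture that a camera, given by its name, has taken for a name from the list of things; names that differ only in an ending like _2 or _b are one class to them, and where a whole thing is asked for, a point or a joint stands for the part that bears it (a point fixed in the world has none). Each returns a list of dicts, best first, with "conf" (0 to 1); they miss things now and then, are a little off and sometimes report something else, mostly with a low value. They report only what shows in the picture. A call takes as long as a camera call.
- optics.recognise(camera, target): "centre" ([column, row] as shares, 0 to 1, of the picture: columns of its width, rows of its height, amid what is visible of it).
- optics.mark_of(camera, target): "centre" ([column, row] as shares, 0 to 1, of the picture: columns of its width, rows of its height: a listed point, or the origin of a listed thing).
The state is a dict: "time_s": time; "joints": joint angles; "joint_velocities": joint speeds; "joint_torque": joint torques, N m; "tcp_pos": TCP position; "tool_rot": TCP orientation; "ft_force": force on the tool from outside, world axes, zero at the start; "ft_torque": the same for the moment, N m; "width": finger opening in m.
Only numpy, scipy, OpenCV 4.12 (cv2) and the standard library are available. Lean on these libraries where they do the work, as an engineer would, in place of code of your own. Each camera call takes 0.05 s, during which the arm holds its last target.

## Working session

There is one attempt and no reset: what is moved stays moved. The work goes in short steps, Python scripts to look and compute and a tool call to move; the robot and the scene stay as the last step left them, time stands still between calls to the robot, and variables do not carry over. Pictures are saved under pics/ and viewed, and the job is handed in when it is done.

Besides the shell and the picture viewer there is one more tool, called after "Call:" as name(argument=value, ...) on one line, values as JSON. servo_tool: Moves the arm, as the interface text tells. Its arguments: {"type":"object","properties":{"rows":{"type":"array"},"grip_force":{"type":"number"}},"required":["rows"]}

```bash
mkdir -p pics; ls
cat > h.py <<'E'
import numpy as np, cv2
from cell import manip, optics
def cap(n):
    return optics.capture(n)
def px(c,u,v,z):
    K=np.array(c['mtx']);p=np.linalg.solve(K,np.array([u,v,1.]))*z
    return np.array(c['rotation'])@p+np.array(c['position'])
def proj(c,P):
    q=np.array(c['rotation']).T@(np.asarray(P)-np.array(c['position']));q=np.array(c['mtx'])@q
    return q[:2]/q[2]
def cloud(c):
    K=np.array(c['mtx']);z=c['z_map'];v,u=np.mgrid[0:400,0:640]
    p=np.stack([u*z,v*z,z],-1)@np.linalg.inv(K).T
    return p@np.array(c['rotation']).T+np.array(c['position'])
E
python3 - <<'E'
from h import *
s=manip.observe();print(s)
for n in['side','top']:
    c=cap(n);cv2.imwrite(f'pics/{n}0.png',c['image'][:,:,::-1]);print(n,c['position'],np.round(c['rotation'],3).tolist(),c['mtx'])
    np.savez(f'{n}0.npz',**c)
    P=cloud(c)
    for t in['handpiece','bur_tip','stand','socket_mouth','lock_knob','lock','blue_bottle','white_jar','blue_lid_jar','tub','screwdriver','pliers']:
        for f in ([optics.mark_of] if t!='lock' else [optics.recognise]):
            for r in f(n,t)[:2]:
                u,v=r['centre'][0]*640,r['centre'][1]*400
                print(t,round(r['conf'],2),round(u),round(v),np.round(P[min(399,int(v)),min(639,int(u))],3))
E
```

```text
pics
{'time_s': 0.0, 'joints': array([ 6.67485215e+01,  1.80034559e+01, -2.75623505e+00,  6.93378082e+01,
        5.63861205e-04,  9.00019694e+01]), 'joint_velocities': array([-0.10215281, -0.01119989,  0.02922517, -0.00832272, -0.05942668,
       -0.01712446]), 'joint_torque': array([ 2.09333448e-03, -5.39595830e+01,  3.39742541e+01,  1.93477096e-02,
        9.38359926e-05,  7.04593376e-06]), 'tcp_pos': array([0.23662813, 0.55073595, 0.23042688]), 'tool_rot': array([[ 3.94798574e-01, -6.80810302e-04, -9.18767447e-01],
       [ 9.18766124e-01, -1.55958697e-03,  3.94799161e-01],
       [-1.70168108e-03, -9.99998552e-01,  9.78272835e-06]]), 'ft_force': array([ 0.17833817,  0.18319993, -0.50044269]), 'ft_torque': array([-0.00381072, -0.00709173,  0.01558568]), 'width': 0.08517287115369525}
side [ 0.40297846 -0.66973954  0.88772396] [[0.957, -0.212, 0.197], [-0.289, -0.727, 0.622], [0.011, -0.653, -0.757]] [[363.87051705   0.         318.27251894]
 [  0.         363.87051705 199.55334291]
 [  0.           0.           1.        ]]
handpiece 0.7 303 145 [0.649 0.313 0.017]
handpiece 0.6 2
[... 684 characters left out ...]
0.011, -0.15, -0.989]] [[504.56319258   0.         327.68512226]
 [  0.         504.56319258 202.44644319]
 [  0.           0.           1.        ]]
handpiece 0.65 310 213 [0.576 0.04  0.137]
stand 0.77 309 228 [0.533 0.044 0.102]
stand 0.36 448 259 [ 0.436 -0.393  0.095]
socket_mouth 0.86 310 222 [0.554 0.04  0.11 ]
lock_knob 0.36 311 231 [0.524 0.038 0.097]
lock 0.49 289 222 [0.553 0.107 0.098]
white_jar 0.74 219 193 [0.651 0.335 0.078]
blue_lid_jar 0.84 199 241 [0.498 0.395 0.062]
tub 0.95 451 209 [ 0.607 -0.436  0.007]
tub 0.33 308 225 [0.543 0.047 0.099]
screwdriver 0.67 449 261 [ 0.426 -0.398  0.088]
screwdriver 0.6 301 168 [0.745 0.073 0.019]
pliers 0.8 384 162 [ 0.77  -0.213  0.011]
```

Run:
```python
import numpy as np,cv2
for n,b in(('side',(200,100,400,260)),('top',(220,130,400,270))):
    im=np.load(n+'0.npz')['image'][:,:,::-1]
    cv2.imwrite(f'pics/{n}0c.png',cv2.resize(im[b[1]:b[3],b[0]:b[2]],None,fx=4,fy=4,interpolation=cv2.INTER_CUBIC)[:600,:800])
```

```text
(no output)
```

View pics/side0.png

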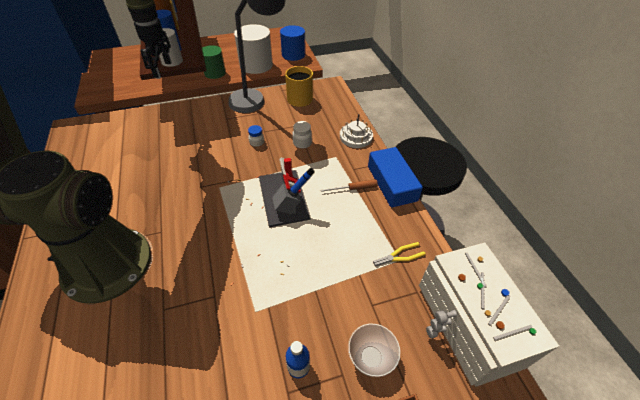

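View pics/top0.png

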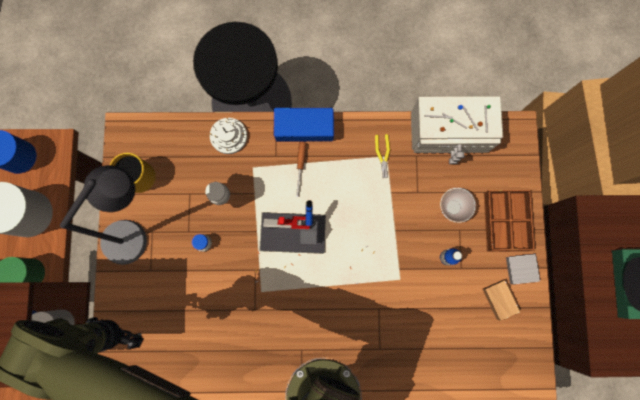

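```bash
ls pics
```

```text
side0.png
side0c.png
top0.png
top0c.png
```

The side view has the stand near (285,195), with the red lock at (288,165) and the blue handpiece at (300,182). In the top view the stand is at (293,232), with the lock opening towards image left (+y). The bystanders all sit well away from it.

View pics/side0c.png

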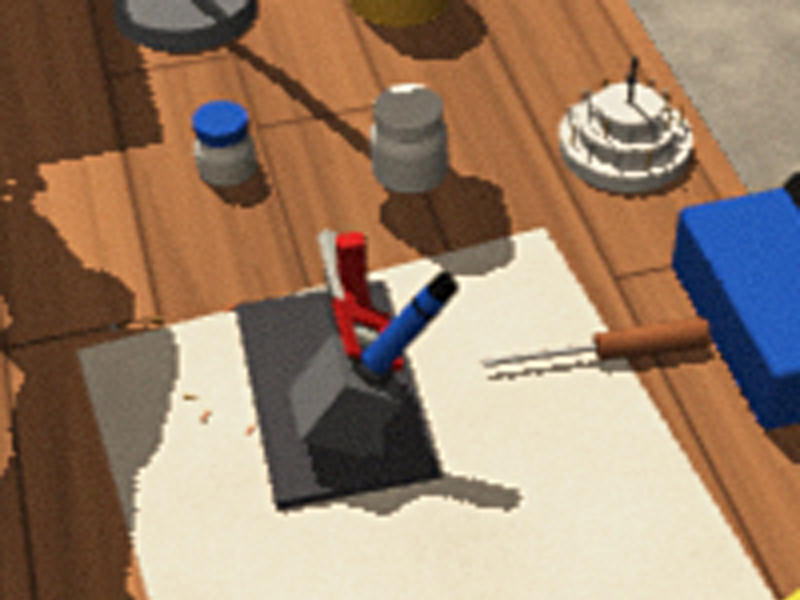

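View pics/top0c.png

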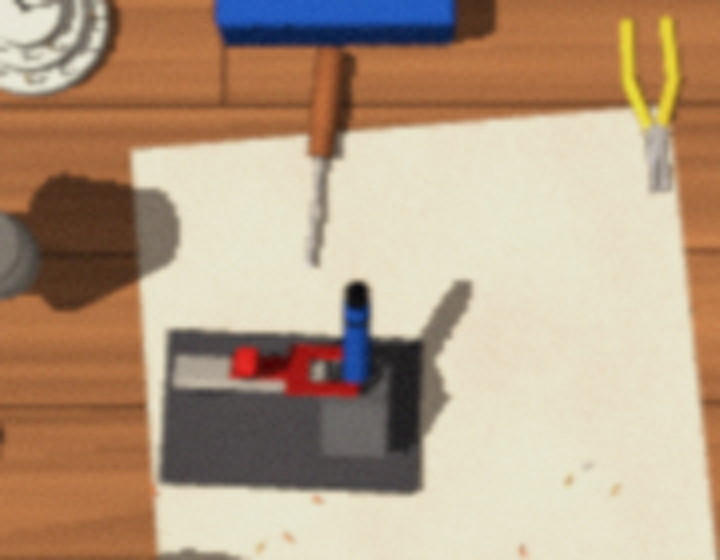

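Run:
```python
from h import *
hsv=lambda i:cv2.cvtColor(i,cv2.COLOR_RGB2HSV)
for n in['side','top']:
    c=dict(np.load(n+'0.npz'));P=cloud(c);H=hsv(c['image']);ok=c['z_map']>0
    reg=ok&(P[...,0]>.4)&(P[...,0]<.72)&(P[...,1]>-.1)&(P[...,1]<.22)
    red=reg&((H[...,0]<6)|(H[...,0]>174))&(H[...,1]>170)&(P[...,2]>.04)
    blue=reg&(H[...,0]>100)&(H[...,0]<130)&(H[...,1]>150)&(P[...,2]>.05)
    R=P[red];B=P[blue]
    print(n,len(R),len(B))
    k=R[R[:,2]>.115];print('knob',len(k),k.mean(0),k.min(0),k.max(0),'top',R[R[:,2]>R[:,2].max()-.008].mean(0))
    s=R[R[:,2]<.108];print('plate',s.mean(0),s.min(0),s.max(0))
    m=B.mean(0);u,_,vt=np.linalg.svd(B-m);d=vt[0]*np.sign(vt[0][2]);print('blue',m,d,np.degrees(np.arccos(d[2])),np.degrees(np.arctan2(d[1],d[0])),B.min(0),B.max(0))
    dark=reg&(P[...,2]>.005)&(P[...,2]<.02)&(H[...,2]<90)
    D=P[dark][:,:2].astype(np.float32);print('base',len(D),cv2.minAreaRect(D))
```

```text
side 211 150
knob 56 [0.55363053 0.12217134 0.13023995] [0.5443329  0.11543908 0.11517958] [0.56420118 0.13634977 0.13989024] top [0.55407438 0.12487957 0.13643755]
plate [0.54904414 0.08673085 0.09649485] [0.53102461 0.03960739 0.0775917 ] [0.57274615 0.12105964 0.10745271]
blue [0.5698857  0.03638773 0.12250607] [ 0.6053655  -0.06060369  0.79363707] 37.473287565718024 -5.71688468719761 [0.54273366 0.02778612 0.07455805] [0.60229847 0.07300255 0.1640419 ]
base 1160 ((0.527755618095398, 0.0976470410823822), (0.21716518700122833, 0.12713031470775604), 87.23776245117188)
top 205 99
knob 42 [0.55394629 0.12239733 0.13513671] [0.53466656 0.0465474  0.11531733] [0.56432375 0.13276574 0.14643869] top [0.55146497 0.12726165 0.14113343]
plate [0.5528537  0.08602259 0.09447503] [0.53262834 0.04069659 0.07436199] [0.57433358 0.13950962 0.10748774]
blue [0.56751204 0.04067143 0.12413909] [ 0.54202735 -0.00136337  0.84035974] 32.82187320148886 -0.14411688478079984 [0.5458422  0.0314207  0.06894261] [0.59467767 0.05028838 0.16187594]
base 1320 ((0.5282914042472839, 0.0954766571521759), (0.21015825867652893, 0.12406850606203079), 87.21154022216797)
```

The crops show the red grip at crop pixel (350,265) in the side view, with its plate and prongs around the handpiece. The handpiece leans to +x. The stand's yaw is about -2.8°, the knob is at about (0.554, 0.124, top 0.140), and the lock reads about 0.005. I'll plan the transit to above the knob.

```bash
cat >> h.py <<'E'
from scipy.spatial.transform import Rotation as Rn
YAW=-2.8
ex=np.array([np.cos(np.radians(YAW)),np.sin(np.radians(YAW)),0]);ey=np.array([-ex[1],ex[0],0]);ez=np.array([0,0,1.])
def tool(x,y):
    return np.column_stack([x,y,np.cross(x,y)])
def plan(p,R,pt,Rt,n,fing):
    """rows, straight line + constant turn; shift in axes before the turn"""
    rv=Rn.from_matrix(R.T@Rt).as_rotvec();d=(pt-p)/n;out=[]
    Rc=R.copy()
    for i in range(n):
        s=Rc.T@d; out.append([round(float(x),3) for x in rv/n]+[round(float(x),4) for x in s]+[fing])
        Rc=Rc@Rn.from_rotvec(rv/n).as_matrix()
    for o in out: print(','.join(f'{x:g}' for x in o)+',')
    print('max shift',np.abs(np.array(out)[:,3:6]).max(),np.linalg.norm(d),'turn',np.degrees(np.linalg.norm(rv))/n)
E
python3 - <<'E'
from h import *
s=manip.observe()
plan(s['tcp_pos'],s['tool_rot'],np.array([.554,.124,.235]),tool(ex,-ez),10,.6)
E
```

```text
-0,0.121,0,-0.0267,-0.0004,-0.046,0.6,
-0,0.121,0,-0.021,-0.0004,-0.0489,0.6,
-0,0.121,0,-0.0149,-0.0004,-0.0511,0.6,
-0,0.121,0,-0.0086,-0.0004,-0.0525,0.6,
-0,0.121,0,-0.0022,-0.0004,-0.0532,0.6,
-0,0.121,0,0.0043,-0.0004,-0.053,0.6,
-0,0.121,0,0.0107,-0.0004,-0.0521,0.6,
-0,0.121,0,0.0169,-0.0004,-0.0505,0.6,
-0,0.121,0,0.0229,-0.0004,-0.048,0.6,
-0,0.121,0,0.0285,-0.0004,-0.0449,0.6,
max shift 0.0532 0.05321196117860515 turn 6.9546275904131125
```

Call:
servo_tool(rows=[0, 0.121, 0, -0.0267, -0.0004, -0.046, 0.6, 0, 0.121, 0, -0.021, -0.0004, -0.0489, 0.6, 0, 0.121, 0, -0.0149, -0.0004, -0.0511, 0.6, 0, 0.121, 0, -0.0086, -0.0004, -0.0525, 0.6, 0, 0.121, 0, -0.0022, -0.0004, -0.0532, 0.6], grip_force=25)

```text
time_s: 1.92
tcp_pos: [0.3964, 0.3363, 0.2335]
tool_rot: [[0.849, 0.0, -0.528], [0.528, 0.0, 0.849], [0.001, -1.0, 0.0]]
ft_force: [-0.4, 1.0, -0.2]
width: 0.051
```

Call:
servo_tool(rows=[0, 0.121, 0, 0.0043, -0.0004, -0.053, 0.6, 0, 0.121, 0, 0.0107, -0.0004, -0.0521, 0.6, 0, 0.121, 0, 0.0169, -0.0004, -0.0505, 0.6, 0, 0.121, 0, 0.0229, -0.0004, -0.048, 0.6, 0, 0.121, 0, 0.0285, -0.0004, -0.0449, 0.6, 0, 0, 0, 0, 0, 0, 0.6])

```text
time_s: 2.68
tcp_pos: [0.5565, 0.1218, 0.2351]
tool_rot: [[0.999, 0.001, 0.05], [-0.05, -0.001, 0.999], [0.001, -1.0, -0.001]]
ft_force: [0.6, 0.8, -0.0]
width: 0.0509
```

Run:
```python
from h import *
s=manip.observe();print(s['time_s'],s['tcp_pos'],np.round(s['tool_rot'],3).tolist(),s['width'],s['joints'].round(1))
c=cap('side');cv2.imwrite('pics/side1c.png',cv2.resize(c['image'][80:230,200:400,::-1],None,fx=4,fy=4))
plan(s['tcp_pos'],s['tool_rot'],np.array([.554,.124,.112]),tool(ex,-ez),4,.6)
```

```text
2.675 [0.55650083 0.12177719 0.23508478] [[0.999, 0.001, 0.05], [-0.05, -0.001, 0.999], [0.001, -1.0, -0.001]] 0.0508948473366889 [ 12.4  14.6  -6.7  68.7  -0.  105.2]
0,-0,0,-0.0007,0.0308,0.0005,0.6,
0,-0,0,-0.0007,0.0308,0.0005,0.6,
0,-0,0,-0.0007,0.0308,0.0005,0.6,
0,-0,0,-0.0007,0.0308,0.0005,0.6,
max shift 0.0308 0.030782561663287057 turn 0.022790680034164356
```

View pics/side1c.png

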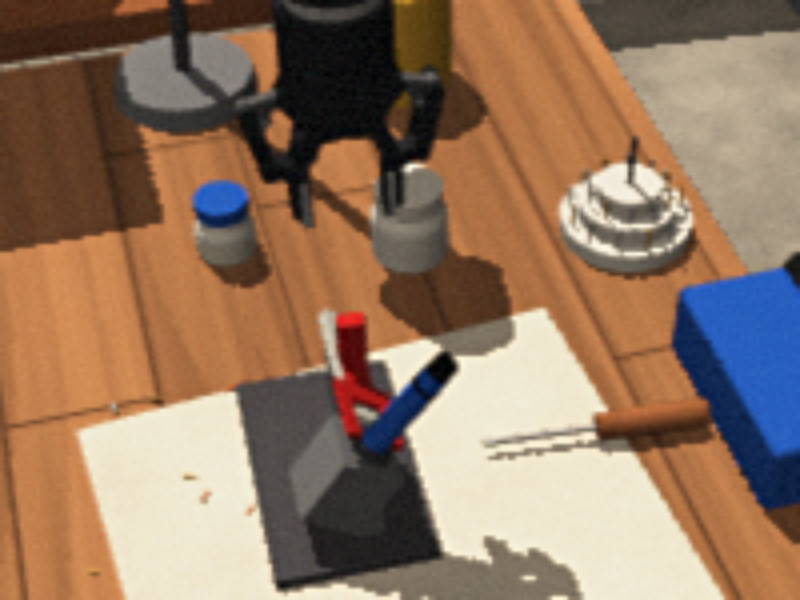

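The fingers at crop (300,200) and (395,190) straddle the knob's column at about 350. Descending to it.

Call:
servo_tool(rows=[0, 0, 0, -0.0007, 0.03, 0.0005, 0.6, 0, 0, 0, -0.0007, 0.03, 0.0005, 0.6, 0, 0, 0, -0.0007, 0.03, 0.0005, 0.6, 0, 0, 0, -0.0007, 0.0325, 0.0005, 0.6, 0, 0, 0, 0, 0, 0, 0.6])

```text
time_s: 3.35
tcp_pos: [0.549, 0.1274, 0.1106]
tool_rot: [[0.999, -0.005, 0.043], [-0.043, -0.001, 0.999], [-0.005, -1.0, -0.001]]
ft_force: [-0.7, -1.4, 0.6]
width: 0.0508
```

Run:
```python
from h import *
c=cap('side');cv2.imwrite('pics/side2c.png',cv2.resize(c['image'][100:200,230:360,::-1],None,fx=6,fy=6))
```

```text
(no output)
```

View pics/side2c.png

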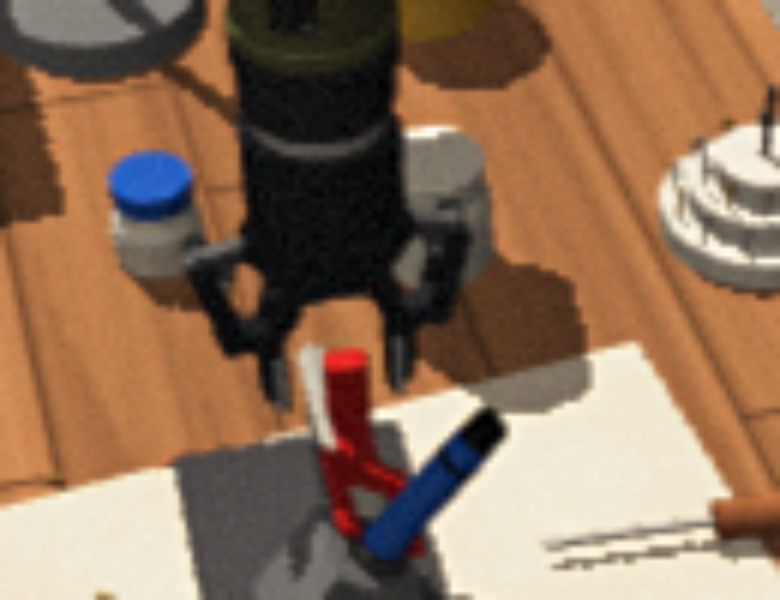

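Run:
```python
from h import *
c=cap('side')
s=manip.observe();print(s['tcp_pos'],s['width'])
for P in [s['tcp_pos'],[.554,.124,.14],[.554,.124,.105],s['tcp_pos']+[.0,0,.013],s['tcp_pos']+[-.03,0,.01],s['tcp_pos']+[.03,0,.01]]:
    q=proj(c,P);print(np.round(P,3),q.round(1),((q-[230,100])*6).round())
c2=cap('top');P=cloud(c2);Q=cloud(c)
H=cv2.cvtColor(c['image'],cv2.COLOR_RGB2HSV);m=((H[...,0]<6)|(H[...,0]>174))&(H[...,1]>170)&(Q[...,2]>.1)&(abs(Q[...,0]-.554)<.05)&(Q[...,1]>.1)&(Q[...,1]<.18)
for v in range(155,180):
    u=np.where(m[v])[0]
    if len(u):print(v,u,Q[v,u].mean(0).round(3))
for v in range(156,170):print(v,[ (u,)+tuple(Q[v,u].round(3)) for u in (274,276,278,295,297)])
cv2.imwrite('pics/top2c.png',cv2.resize(c2['image'][170:270,230:360,::-1],None,fx=6,fy=6))
```

```text
[0.55184459 0.12762266 0.11363294] 0.05125715983478837
[0.552 0.128 0.114] [286.6 164.8] [339. 389.]
[0.554 0.124 0.14 ] [287.1 159.1] [342. 355.]
[0.554 0.124 0.105] [287.7 167.5] [346. 405.]
[0.552 0.128 0.127] [286.3 161.7] [338. 370.]
[0.522 0.128 0.124] [276.7 164.3] [280. 386.]
[0.582 0.128 0.124] [296.  160.5] [396. 363.]
158 [286 287 288 289 290] [0.559 0.132 0.136]
159 [284 285 286 287 288 289 290] [0.554 0.127 0.137]
160 [284 285 286 287 288 289 290] [0.554 0.124 0.136]
161 [284 285 286 287 288 289 290] [0.553 0.121 0.135]
162 [284 285 286 287 288 289 290] [0.552 0.12  0.132]
163 [285 286 287 288 289 290] [0.554 0.119 0.128]
164 [285 286 287 288 289 290] [0.553 0.12  0.124]
165 [285 286 287 288 289 290] [0.553 0.119 0.12 ]
166 [285 286 287 288 289 290] [0.553 0.119 0.116]
167 [285 286 287 288 289 290] [0.553 0.12  0.111]
168 [285 286 287 288 289 290] [0.552 0.119 0.108]
169 [285 286 287 288 290] [0.551 0.119 0.104]
156 [(274, np.float64(0.515), np.float64(0.118), np.float64(0.168)), (276, np.float64(0.521), np.float64(0.118), np.float64(0.166)), (278, np.float64(0.555), np.
[... 3684 characters left out ...]
607), np.float64(0.227), np.float64(-0.003))]
168 [(274, np.float64(0.528), np.float64(0.244), np.float64(-0.002)), (276, np.float64(0.535), np.float64(0.242), np.float64(-0.002)), (278, np.float64(0.542), np.float64(0.239), np.float64(-0.002)), (295, np.float64(0.598), np.float64(0.219), np.float64(0.002)), (297, np.float64(0.604), np.float64(0.215), np.float64(0.004))]
169 [(274, np.float64(0.527), np.float64(0.239), np.float64(-0.003)), (276, np.float64(0.534), np.float64(0.236), np.float64(-0.002)), (278, np.float64(0.541), np.float64(0.235), np.float64(-0.002)), (295, np.float64(0.597), np.float64(0.214), np.float64(0.002)), (297, np.float64(0.604), np.float64(0.215), np.float64(-0.0))]
```

View pics/top2c.png

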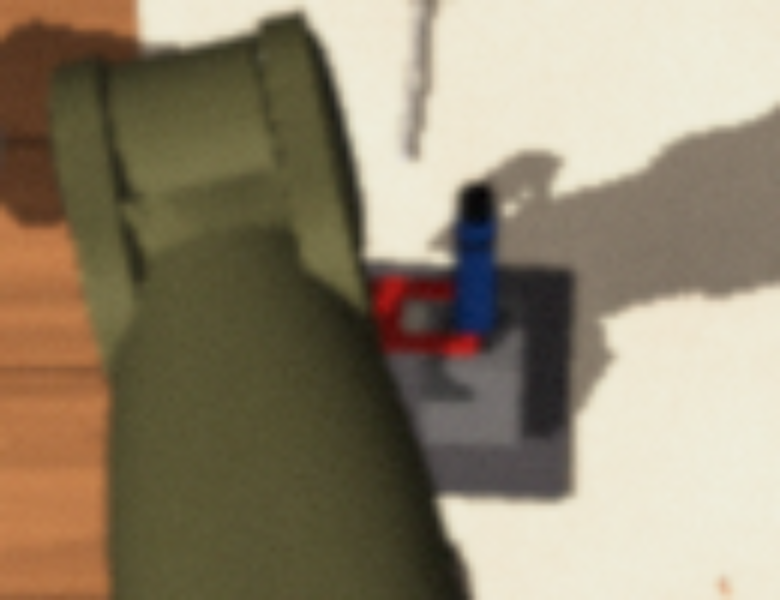

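The depth readings agree: the fingers straddle the knob, centred at x 0.552 against the knob's 0.553, with matching y. Closing.

Call:
servo_tool(rows=[0, 0, 0, 0, 0, 0, 0.1, 0, 0, 0, 0, 0, 0, 0.1, 0, 0, 0, 0, 0, 0, 0.1, 0, 0, 0, 0, 0, 0, 0.1], grip_force=30)

```text
time_s: 4.0
tcp_pos: [0.5536, 0.1271, 0.1143]
tool_rot: [[0.999, 0.003, 0.045], [-0.045, 0.001, 0.999], [0.003, -1.0, 0.001]]
ft_force: [2.1, 0.6, 6.3]
width: 0.0212
```

Call:
servo_tool(rows=[0, 0, 0, 0, 0, 0.004, 0.1, 0, 0, 0, 0, 0, 0.008, 0.1, 0, 0, 0, 0, 0, 0.008, 0.1, 0, 0, 0, 0, 0, 0.007, 0.1, 0, 0, 0, 0, 0, 0.003, 0.1, 0, 0, 0, 0, 0, 0, 0.1])

```text
time_s: 4.75
tcp_pos: [0.5549, 0.1571, 0.1143]
tool_rot: [[0.999, 0.003, 0.045], [-0.045, 0.001, 0.999], [0.003, -1.0, 0.001]]
ft_force: [1.0, 0.8, 6.3]
width: 0.0211
```

Call:
servo_tool(rows=[0, 0, 0, 0, 0, 0.002, 0.1, 0, 0, 0, 0, 0, 0.002, 0.1, 0, 0, 0, 0, 0, 0, 0.1])

```text
time_s: 5.12
tcp_pos: [0.5551, 0.1607, 0.1143]
tool_rot: [[0.999, 0.003, 0.045], [-0.045, 0.0, 0.999], [0.003, -1.0, 0.0]]
ft_force: [1.1, -0.0, 6.1]
width: 0.0214
```

Call:
servo_tool(rows=[0, 0, 0, 0, 0, 0.002, 0.1, 0, 0, 0, 0, 0, 0.002, 0.1, 0, 0, 0, 0, 0, 0, 0.1])

```text
time_s: 5.5
tcp_pos: [0.5552, 0.1637, 0.1143]
tool_rot: [[0.999, 0.003, 0.046], [-0.046, -0.002, 0.999], [0.003, -1.0, -0.002]]
ft_force: [2.2, -4.1, 7.1]
width: 0.0215
```

Run:
```python
from h import *
s=manip.observe();print(s['ft_force'],s['tcp_pos'])
c=cap('side');cv2.imwrite('pics/side3c.png',cv2.resize(c['image'][100:200,230:360,::-1],None,fx=6,fy=6))
```

```text
[ 2.19189554 -4.12318113  7.12545096] [0.5552312  0.16366149 0.11425949]
```

View pics/side3c.png

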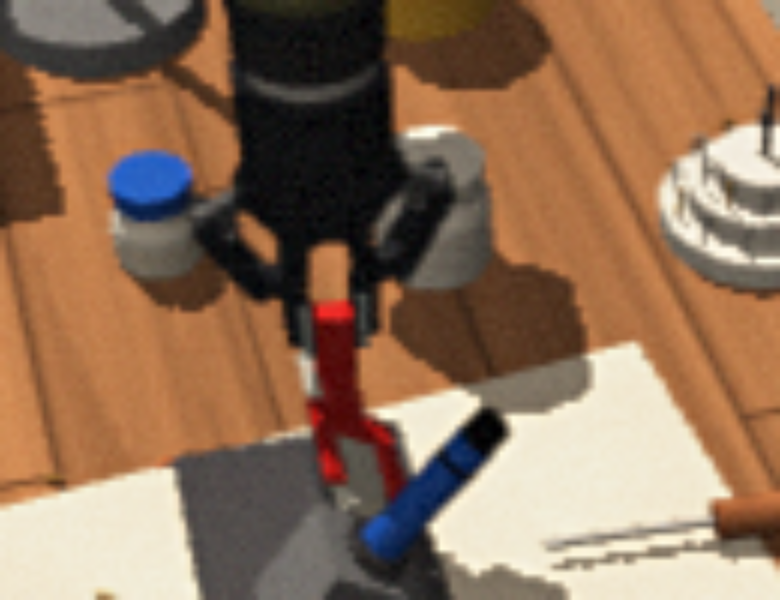

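The knob has moved from crop (347,352) to (335,312) and the fork is clear of the collar. Force is beginning to rise, so I'll press 2–3 mm further to confirm the stop.

Call:
servo_tool(rows=[0, 0, 0, 0, 0, 0.002, 0.1, 0, 0, 0, 0, 0, 0, 0.1])

```text
time_s: 5.8
tcp_pos: [0.5552, 0.1637, 0.1142]
tool_rot: [[0.999, 0.003, 0.047], [-0.047, -0.006, 0.999], [0.004, -1.0, -0.006]]
ft_force: [2.1, -10.3, 8.4]
width: 0.0215
```

Call:
servo_tool(rows=[0, 0, 0, 0, 0, 0.002, 0.1, 0, 0, 0, 0, 0, 0, 0.1])

```text
time_s: 6.05
tcp_pos: [0.5552, 0.1639, 0.1141]
tool_rot: [[0.999, 0.003, 0.048], [-0.048, -0.009, 0.999], [0.004, -1.0, -0.009]]
ft_force: [1.1, -16.0, 9.8]
width: 0.0212
```

The lock is at its hard stop: 16 N with no further motion. I'll relax the push, release and rise.

Call:
servo_tool(rows=[0, 0, 0, 0, 0, -0.002, 0.1, 0, 0, 0, 0, 0, -0.002, 0.1, 0, 0, 0, 0, 0, 0, 0.5, 0, 0, 0, 0, 0, 0, 0.5, 0, 0, 0, 0, 0, 0, 0.5])

```text
time_s: 6.68
tcp_pos: [0.5533, 0.1648, 0.1125]
tool_rot: [[0.999, -0.001, 0.045], [-0.045, -0.0, 0.999], [-0.001, -1.0, -0.0]]
ft_force: [0.6, 0.3, 0.6]
width: 0.0424
```

Call:
servo_tool(rows=[0, 0, 0, 0, -0.03, 0, 0.5, 0, 0, 0, 0, -0.05, 0, 0.5, 0, 0, 0, 0, -0.05, 0, 0.5, 0, 0, 0, 0, 0, 0, 0.5])

```text
time_s: 7.18
tcp_pos: [0.5561, 0.1656, 0.2472]
tool_rot: [[0.999, 0.007, 0.045], [-0.045, 0.002, 0.999], [0.007, -1.0, 0.003]]
ft_force: [-0.1, -0.1, 0.2]
width: 0.0426
```

Run:
```python
from h import *
s=manip.observe();print(s['ft_force'],s['tcp_pos'],s['width'])
c=cap('side');np.savez('side4.npz',**c);cv2.imwrite('pics/side4c.png',cv2.resize(c['image'][100:200,230:360,::-1],None,fx=6,fy=6))
for t in('handpiece','socket_mouth','lock_knob'):
    for r in optics.mark_of('side',t)[:2]: print(t,r['conf'],np.array(r['centre'])*[640,400])
P=cloud(c);H=cv2.cvtColor(c['image'],cv2.COLOR_RGB2HSV)
reg=(P[...,0]>.5)&(P[...,0]<.66)&(P[...,1]>-.02)&(P[...,1]<.25)&(P[...,2]>.06)
red=reg&((H[...,0]<6)|(H[...,0]>174))&(H[...,1]>170);R=P[red];k=R[R[:,2]>.115];print('knob',k.mean(0),k.min(0),k.max(0))
blue=reg&(H[...,0]>100)&(H[...,0]<130)&(H[...,1]>150)&(P[...,1]<.065)
B=P[blue];v,u=np.where(blue)
C=np.array(c['position'])
# fit cylinder r=.011 axis to points, with outlier-robust loss
from scipy.optimize import least_squares
def f(q):
    a=np.array([q[2],q[3],1.]);a/=np.linalg.norm(a);p0=np.array([q[0],q[1],.12])
    w=B-p0;return np.linalg.norm(w-np.outer(w@a,a),axis=1)-.011
r=least_squares(f,[.57,.04,.72,-.03],loss='soft_l1',f_scale=.002)
q=r.x;a=np.array([q[2],q[3],1.]);a/=np.linalg.norm(a);print('cyl',q,a,np.degrees(np.arccos(a[2])),np.degrees(np.arctan2(a[1],a[0])),np.abs(r.fun).mean())
t=(B-np.array([q[0],q[1],.12]))@a;print(np.percentile(t,[1,99]))
```

```text
[-0.05153435 -0.12094894  0.16459619] [0.55614466 0.16564774 0.24721389] 0.04257208532035722
handpiece 0.55 [302.4  183.32]
socket_mouth 0.94 [292.992 188.52 ]
lock_knob 0.68 [284.288 153.6  ]
lock_knob 0.33 [284.608 210.2  ]
knob [0.55540406 0.15898215 0.13031841] [0.5453386  0.15475546 0.11567122] [0.56626122 0.17314838 0.14082028]
cyl [ 0.57704388  0.04316114  0.79740075 -0.03853033] [ 0.62317238 -0.03011163  0.78150462] 38.60145543353054 -2.7663751773797274 0.0012197844684409657
[-0.04185343  0.03920683]
```

View pics/side4c.png

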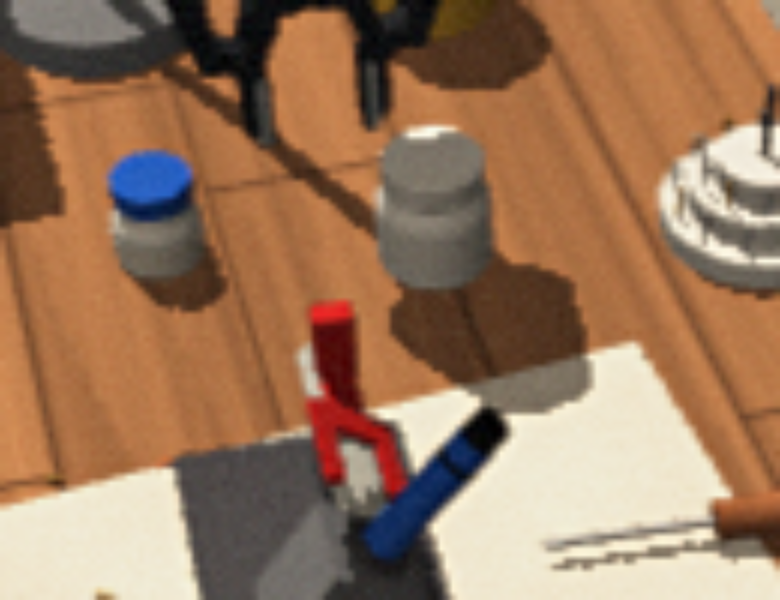

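The lock stays open with the knob near y 0.1635, 0.120 from the handpiece axis, which is 80 + 40 mm. The cylinder fit gives a tilt of 38.6° and a yaw of -2.8°, with the body span matching. Next I'll check prong clearance and plan the approach.

Run:
```python
from h import *
c=dict(np.load('side4.npz'));P=cloud(c);H=cv2.cvtColor(c['image'],cv2.COLOR_RGB2HSV)
red=((H[...,0]<6)|(H[...,0]>174))&(H[...,1]>150)&(P[...,0]>.5)&(P[...,0]<.62)&(P[...,1]>0)&(P[...,1]<.2)
for v in range(166,186):
    u=np.where(red[v])[0]
    for g in np.split(u,np.where(np.diff(u)>1)[0]+1) if len(u) else []: print(v,g[0],g[-1],P[v,g].mean(0).round(3))
# block points
for v in range(184,212,3):print(v,[tuple(P[v,u].round(3)) for u in(278,284,290)])
s=manip.observe()
t=np.radians(35);d=np.sin(t)*ex-np.cos(t)*ez
a=np.array([.623,-.030,.7815]);o=np.array([.572,.0434,.1135])+.004*a
T=tool(ey,d);tcp=o+.019*d;print('tcp',tcp)
pre=tcp-.11*d
plan(s['tcp_pos'],s['tool_rot'],pre+[0,0,0.02],T,12,.5)
```

```text
166 281 281 [0.535 0.133 0.108]
166 283 289 [0.552 0.141 0.096]
167 281 289 [0.548 0.134 0.099]
168 281 289 [0.547 0.13  0.099]
169 282 290 [0.549 0.126 0.098]
170 282 292 [0.551 0.122 0.097]
171 282 294 [0.554 0.12  0.094]
172 282 294 [0.553 0.12  0.089]
173 282 285 [0.539 0.12  0.089]
173 290 295 [0.567 0.118 0.084]
174 283 285 [0.537 0.101 0.104]
174 292 295 [0.572 0.13  0.066]
175 283 285 [0.536 0.097 0.104]
175 293 295 [0.569 0.109 0.082]
176 283 286 [0.539 0.107 0.089]
176 293 295 [0.568 0.104 0.083]
177 284 286 [0.537 0.088 0.104]
177 293 296 [0.569 0.1   0.082]
178 284 286 [0.536 0.082 0.106]
178 293 296 [0.571 0.113 0.065]
179 284 286 [0.535 0.078 0.105]
179 294 297 [0.57  0.092 0.082]
180 285 286 [0.536 0.079 0.1  ]
180 294 297 [0.569 0.088 0.082]
181 294 296 [0.57  0.105 0.059]
182 294 295 [0.571 0.114 0.046]
184 [(np.float64(0.523), np.float64(0.152), np.float64(0.012)), (np.float64(0.529), np.float64(0.07), np.float64(0.094)), (np.float64(0.548), np.float64(0.072), np.float64(0.086))]
187 [(np.float64(0.521), np.float64(0.142), np.float64(0.008)), (np.float64(0.526), np.
[... 1494 characters left out ...]
0.531), np.float64(0.019), np.float64(0.025))]
tcp [0.58537694 0.04274764 0.10106211]
-0.04,-0.126,-0.04,-0.0021,0.0025,-0.01,0.5,
-0.04,-0.126,-0.04,-0.0034,0.0028,-0.0095,0.5,
-0.04,-0.126,-0.04,-0.0047,0.003,-0.0089,0.5,
-0.04,-0.126,-0.04,-0.0059,0.0031,-0.0081,0.5,
-0.04,-0.126,-0.04,-0.007,0.0032,-0.0072,0.5,
-0.04,-0.126,-0.04,-0.008,0.0031,-0.0061,0.5,
-0.04,-0.126,-0.04,-0.0088,0.003,-0.0049,0.5,
-0.04,-0.126,-0.04,-0.0094,0.0028,-0.0037,0.5,
-0.04,-0.126,-0.04,-0.0099,0.0026,-0.0023,0.5,
-0.04,-0.126,-0.04,-0.0102,0.0022,-0.001,0.5,
-0.04,-0.126,-0.04,-0.0103,0.0018,0.0004,0.5,
-0.04,-0.126,-0.04,-0.0103,0.0014,0.0018,0.5,
max shift 0.0103 0.01051441300516996 turn 7.916957535790424
```

Call:
servo_tool(rows=[-0.04, -0.126, -0.04, -0.0021, 0.0025, -0.01, 0.5, -0.04, -0.126, -0.04, -0.0034, 0.0028, -0.0095, 0.5, -0.04, -0.126, -0.04, -0.0047, 0.003, -0.0089, 0.5, -0.04, -0.126, -0.04, -0.0059, 0.0031, -0.0081, 0.5, -0.04, -0.126, -0.04, -0.007, 0.0032, -0.0072, 0.5, -0.04, -0.126, -0.04, -0.008, 0.0031, -0.0061, 0.5])

```text
time_s: 8.12
tcp_pos: [0.5373, 0.1049, 0.2257]
tool_rot: [[0.731, 0.292, -0.617], [0.671, -0.142, 0.728], [0.125, -0.946, -0.3]]
ft_force: [0.2, -0.1, -0.4]
width: 0.0424
```

Call:
servo_tool(rows=[-0.04, -0.126, -0.04, -0.0088, 0.003, -0.0049, 0.5, -0.04, -0.126, -0.04, -0.0094, 0.0028, -0.0037, 0.5, -0.04, -0.126, -0.04, -0.0099, 0.0026, -0.0023, 0.5, -0.04, -0.126, -0.04, -0.0102, 0.0022, -0.001, 0.5, -0.04, -0.126, -0.04, -0.0103, 0.0018, 0.0004, 0.5, -0.04, -0.126, -0.04, -0.0103, 0.0014, 0.0018, 0.5, 0, 0, 0, 0, 0, 0, 0.5, 0, 0, 0, 0, 0, 0, 0.5])

```text
time_s: 9.12
tcp_pos: [0.5232, 0.0462, 0.2123]
tool_rot: [[0.052, 0.574, -0.817], [0.999, -0.028, 0.044], [0.002, -0.819, -0.574]]
ft_force: [0.7, 0.2, 0.2]
width: 0.0427
```

Run:
```python
from h import *
s=manip.observe();print(s['time_s'],s['tcp_pos'],s['tool_rot'].round(3).tolist(),s['joints'].round(1))
t=np.radians(35);d=np.sin(t)*ex-np.cos(t)*ez
a=np.array([.623,-.030,.7815]);o=np.array([.572,.0434,.1135])+.004*a
T=tool(ey,d);tcp=o+.019*d;print('tcp',tcp,T.round(3).tolist())
plan(s['tcp_pos'],s['tool_rot'],tcp-.03*d,T,3,.5)
```

```text
9.125 [0.52321301 0.04619081 0.21232857] [[0.052, 0.574, -0.817], [0.999, -0.028, 0.044], [0.002, -0.819, -0.574]] [  9.4 -15.7 -51.   20.2  -7.   10.3]
tcp [0.58537694 0.04274764 0.10106211] [[0.049, 0.573, -0.818], [0.999, -0.028, 0.04], [0.0, -0.819, -0.574]]
0,-0.001,0,-0.0002,0.0323,0.0043,0.5,
0,-0.001,0,-0.0001,0.0323,0.0043,0.5,
0,-0.001,0,-0.0001,0.0323,0.0043,0.5,
max shift 0.0323 0.03256652284583713 turn 0.07088692076389773
```

Call:
servo_tool(rows=[0, 0, 0, -0.0002, 0.0323, 0.0043, 0.5, 0, 0, 0, -0.0001, 0.0323, 0.0043, 0.5, 0, 0, 0, -0.0001, 0.0323, 0.0043, 0.5, 0, 0, 0, 0, 0, 0, 0.5, 0, 0, 0, 0, 0, 0, 0.5])

```text
time_s: 9.75
tcp_pos: [0.5688, 0.0441, 0.1266]
tool_rot: [[0.05, 0.575, -0.817], [0.999, -0.027, 0.042], [0.002, -0.818, -0.575]]
ft_force: [0.7, 0.5, 0.7]
width: 0.043
```

Run:
```python
from h import *
s=manip.observe();print(s['time_s'],s['tcp_pos'],s['joints'].round(1))
c=cap('side');cv2.imwrite('pics/side5c.png',cv2.resize(c['image'][120:220,230:360,::-1],None,fx=6,fy=6))
t=np.radians(35);d=np.sin(t)*ex-np.cos(t)*ez
a=np.array([.623,-.030,.7815]);o=np.array([.572,.0434,.1135])+.004*a
T=tool(ey,d);tcp=o+.019*d
plan(s['tcp_pos'],s['tool_rot'],tcp,T,2,.5)
```

```text
9.75 [0.56883534 0.04413091 0.12661526] [  8.   -3.  -54.5   3.8  -6.1   8.9]
0.001,-0.001,0,-0.0003,0.0152,0.0006,0.5,
0.001,-0.001,0,-0.0003,0.0152,0.0005,0.5,
max shift 0.0152 0.015235662443507837 turn 0.08056929102434836
```

View pics/side5c.png

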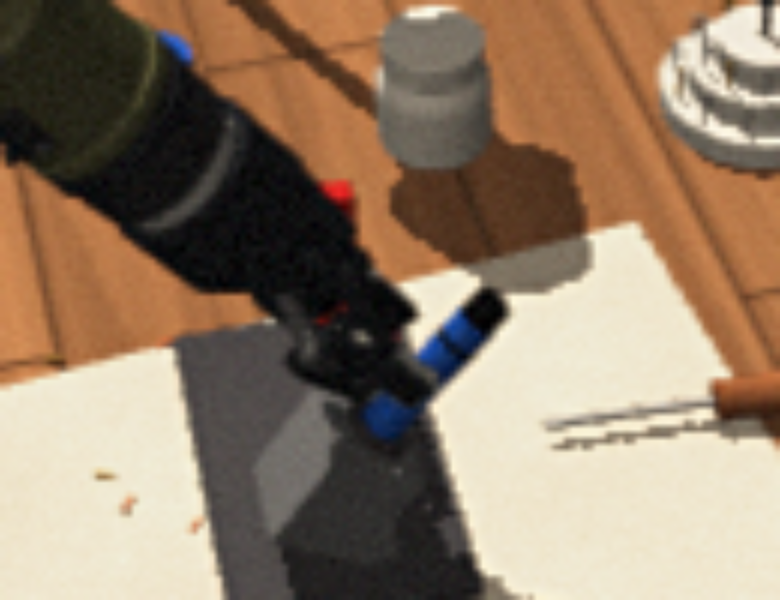

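The near finger covers the body at crop (400,380) and the handpiece sits between the fingers. Going the last 30 mm.

Call:
servo_tool(rows=[0, 0, 0, -0.0003, 0.0152, 0.0005, 0.5, 0, 0, 0, -0.0003, 0.0152, 0.0005, 0.5, 0, 0, 0, 0, 0, 0, 0.5, 0, 0, 0, 0, 0, 0, 0.5])

```text
time_s: 10.3
tcp_pos: [0.5854, 0.0424, 0.1019]
tool_rot: [[0.05, 0.576, -0.816], [0.999, -0.027, 0.042], [0.002, -0.817, -0.577]]
ft_force: [-0.1, 0.8, 0.9]
width: 0.0427
```

Run:
```python
from h import *
s=manip.observe();print(s['time_s'],s['tcp_pos'],s['joints'].round(1),s['ft_force'])
c=cap('side');cv2.imwrite('pics/side6c.png',cv2.resize(c['image'][120:220,230:360,::-1],None,fx=6,fy=6))
```

```text
10.3 [0.58540556 0.04238158 0.10190407] [  7.4   1.5 -54.6  -0.9  -5.8   8.5] [-0.110886    0.75544171  0.93850215]
```

View pics/side6c.png

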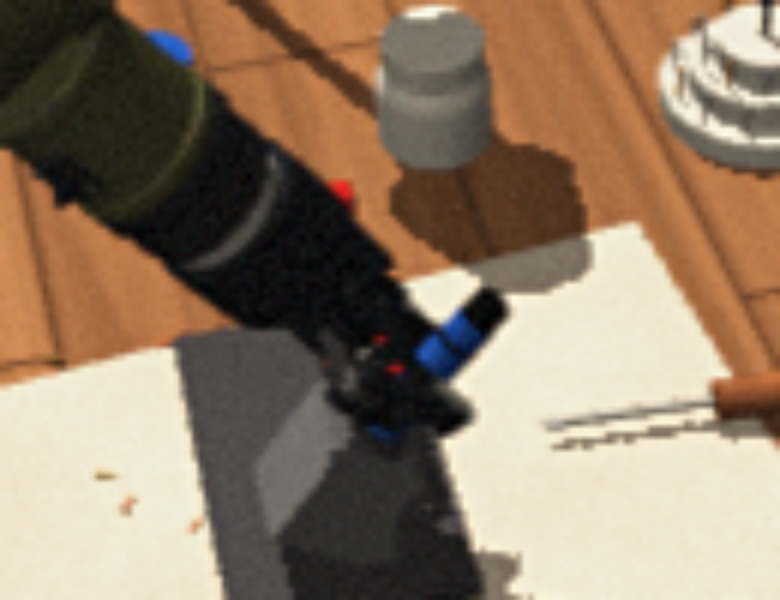

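The fingers straddle the body as planned, with no contact force. Closing.

Call:
servo_tool(rows=[0, 0, 0, 0, 0, 0, 0.05, 0, 0, 0, 0, 0, 0, 0.05, 0, 0, 0, 0, 0, 0, 0.05, 0, 0, 0, 0, 0, 0, 0.05], grip_force=70)

```text
time_s: 10.85
tcp_pos: [0.5857, 0.042, 0.1015]
tool_rot: [[0.05, 0.576, -0.816], [0.999, -0.028, 0.042], [0.001, -0.817, -0.577]]
ft_force: [-3.2, -2.0, 5.5]
width: 0.0202
```

Run:
```python
from h import *
s=manip.observe();print(s['time_s'],s['tcp_pos'],s['joints'].round(1),s['ft_force'],s['ft_torque'],s['width'])
a=np.array([np.sin(np.radians(37.)),0,np.cos(np.radians(37.))]);a=a[0]*ex+a[2]*ez
print(s['tool_rot'].T@a)
```

```text
10.85 [0.58570912 0.04197434 0.10145584] [  7.4   1.5 -54.6  -1.   -5.8   8.5] [-3.21941766 -2.02074587  5.48338023] [-0.3691912   0.40227702 -0.18591407] 0.020169513716187915
[ 0.00170691 -0.30527542 -0.95226257]
```

Gripped at 20 mm, against a nominal 22. Trying a short draw first.

Call:
servo_tool(rows=[0, 0, 0, 0, -0.0015, -0.0048, 0.05, 0, 0, 0, 0, -0.0015, -0.0048, 0.05, 0, 0, 0, 0, -0.0015, -0.0048, 0.05])

```text
time_s: 11.22
tcp_pos: [0.5942, 0.0418, 0.1125]
tool_rot: [[0.049, 0.574, -0.817], [0.999, -0.027, 0.041], [0.002, -0.818, -0.575]]
ft_force: [-1.3, -0.3, -2.1]
width: 0.0202
```

Force is low and the motion matches the command. Drawing further.

Call:
servo_tool(rows=[0, 0, 0, 0, -0.0031, -0.0095, 0.05, 0, 0, 0, 0, -0.0031, -0.0095, 0.05, 0, 0, 0, 0, -0.0031, -0.0095, 0.05])

```text
time_s: 11.6
tcp_pos: [0.6132, 0.0409, 0.1378]
tool_rot: [[0.05, 0.576, -0.816], [0.999, -0.027, 0.042], [0.002, -0.817, -0.576]]
ft_force: [-0.4, 0.2, -2.0]
width: 0.0201
```

Run:
```python
from h import *
s=manip.observe();print(s['time_s'],s['tcp_pos'],s['joints'].round(1),s['ft_force'],s['ft_torque'],s['width'])
c=cap('side');cv2.imwrite('pics/side7c.png',cv2.resize(c['image'][110:210,230:360,::-1],None,fx=6,fy=6))
```

```text
11.6 [0.61316393 0.04089754 0.13777029] [  6.7   0.8 -49.    5.4  -5.4   7.9] [-0.44605029  0.23997643 -2.03833668] [-0.0023798   0.76473047 -0.00622095] 0.020073867454992247
```

View pics/side7c.png

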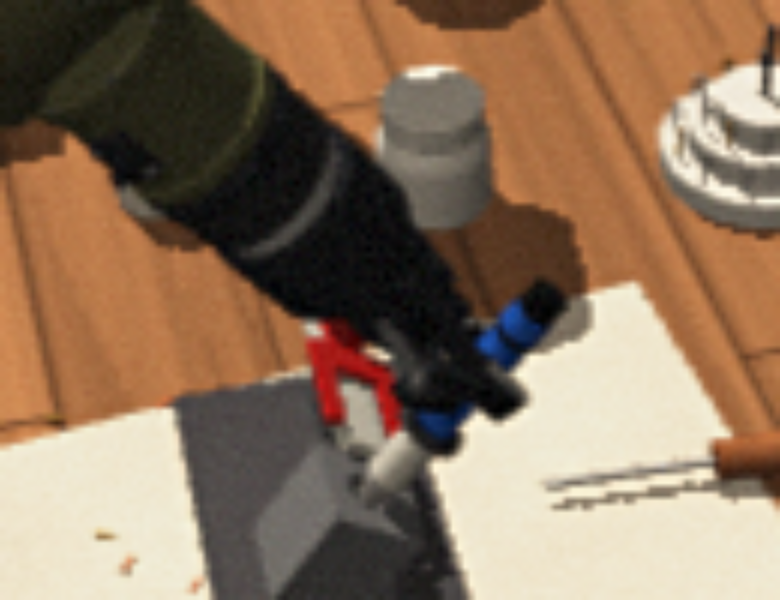

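The handpiece is coming out: its grey shank shows above the socket at crop (400,465) and the weight reads 2 N. About 45 mm is drawn, so I'll take 45 mm more along the axis.

Call:
servo_tool(rows=[0, 0, 0, 0, -0.0031, -0.0095, 0.05, 0, 0, 0, 0, -0.0031, -0.0095, 0.05, 0, 0, 0, 0, -0.0031, -0.0095, 0.05, 0, 0, 0, 0, -0.0031, -0.0095, 0.05, 0, 0, 0, 0, -0.0031, -0.0095, 0.05])

```text
time_s: 12.28
tcp_pos: [0.6425, 0.0393, 0.1772]
tool_rot: [[0.05, 0.575, -0.817], [0.999, -0.027, 0.041], [0.001, -0.818, -0.576]]
ft_force: [0.4, 0.3, -1.7]
width: 0.02
```

Run:
```python
from h import *
s=manip.observe();print(s['time_s'],s['tcp_pos'],s['joints'].round(1),s['ft_force'],s['ft_torque'],s['width'])
c=cap('side');cv2.imwrite('pics/side8c.png',cv2.resize(c['image'][90:190,230:360,::-1],None,fx=6,fy=6))
# raise 0.18 straight up then turn 51 deg
R=s['tool_rot'];print('up in tool',R.T@ez, 'pitch', )
P=cloud(c);H=cv2.cvtColor(c['image'],cv2.COLOR_RGB2HSV)
b=(H[...,0]>100)&(H[...,0]<130)&(H[...,1]>150)&(P[...,2]>.09)&(P[...,0]>.55)&(P[...,0]<.75)&(abs(P[...,1]-.03)<.06)
B=P[b];m=B.mean(0);d=np.linalg.svd(B-m)[2][0];d*=np.sign(d[2]);print(len(B),d,np.degrees(np.arccos(d[2])))
```

```text
12.275 [0.64251943 0.03927105 0.17724436] [  6.1   0.7 -42.7  11.7  -5.1   7.4] [ 0.41610439  0.33581663 -1.74143874] [-0.03334272  0.80197784 -0.01159572] 0.019999436433866744
up in tool [ 0.00149593 -0.81770489 -0.57563571] pitch
122 [ 0.10015523 -0.11383202  0.98843877] 8.72085295152519
```

View pics/side8c.png

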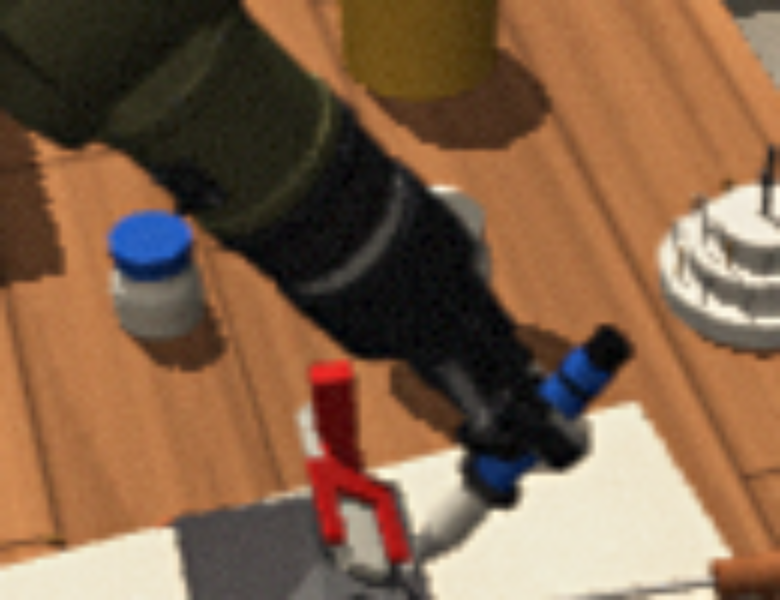

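It is free, having moved 95 mm along its axis. Now lift straight up about 0.16 m, then pitch level by about 51°.

Call:
servo_tool(rows=[0, 0, 0, 0, -0.0164, -0.0115, 0.05, 0, 0, 0, 0, -0.0245, -0.0173, 0.05, 0, 0, 0, 0, -0.0245, -0.0173, 0.05, 0, 0, 0, 0, -0.0245, -0.0173, 0.05, 0, 0, 0, 0, -0.0245, -0.0173, 0.05, 0, 0, 0, 0, -0.0164, -0.0115, 0.05, 0, 0, 0, 0, 0, 0, 0.05])

```text
time_s: 13.2
tcp_pos: [0.6433, 0.0392, 0.3392]
tool_rot: [[0.05, 0.578, -0.815], [0.999, -0.027, 0.042], [0.002, -0.816, -0.579]]
ft_force: [-0.0, 0.0, -1.2]
width: 0.0201
```

Call:
servo_tool(rows=[0.06, 0, 0, 0, 0, 0, 0.05, 0.12, 0, 0, 0, 0, 0, 0.05, 0.13, 0, 0, 0, 0, 0, 0.05, 0.13, 0, 0, 0, 0, 0, 0.05, 0.13, 0, 0, 0, 0, 0, 0.05, 0.13, 0, 0, 0, 0, 0, 0.05, 0.12, 0, 0, 0, 0, 0, 0.05, 0.06, 0, 0, 0, 0, 0, 0.05])

```text
time_s: 14.2
tcp_pos: [0.6429, 0.0389, 0.3333]
tool_rot: [[0.05, -0.269, -0.962], [0.999, 0.014, 0.048], [0.001, -0.963, 0.269]]
ft_force: [0.3, 0.5, -1.9]
width: 0.0199
```

Run:
```python
from h import *
s=manip.observe();print(s['time_s'],s['tcp_pos'],s['tool_rot'].round(3).tolist(),s['joints'].round(1),s['ft_force'],s['width'])
c=cap('side');np.savez('side9.npz',**c);cv2.imwrite('pics/side9.png',c['image'][:,:,::-1]);cv2.imwrite('pics/side9c.png',cv2.resize(c['image'][60:160,250:400,::-1],None,fx=5,fy=5))
c=cap('top');np.savez('top9.npz',**c);cv2.imwrite('pics/top9.png',c['image'][:,:,::-1])
```

```text
14.2 [0.64288988 0.03887738 0.33332986] [[0.05, -0.269, -0.962], [0.999, 0.014, 0.048], [0.001, -0.963, 0.269]] [  2.7  39.4  41.7 107.9   1.5   5.3] [ 0.26960724  0.5068799  -1.87433191] 0.019924806115437805
```

View pics/side9.png

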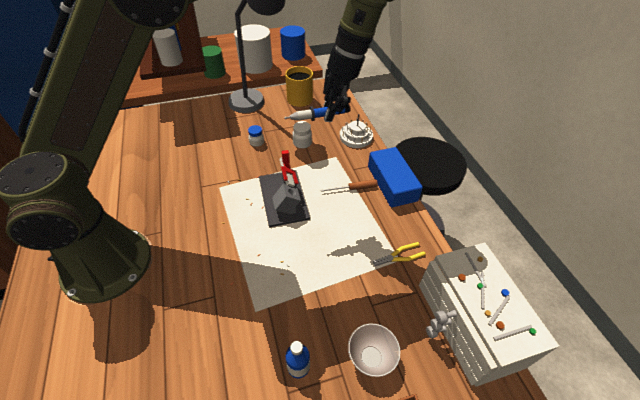

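View pics/side9c.png

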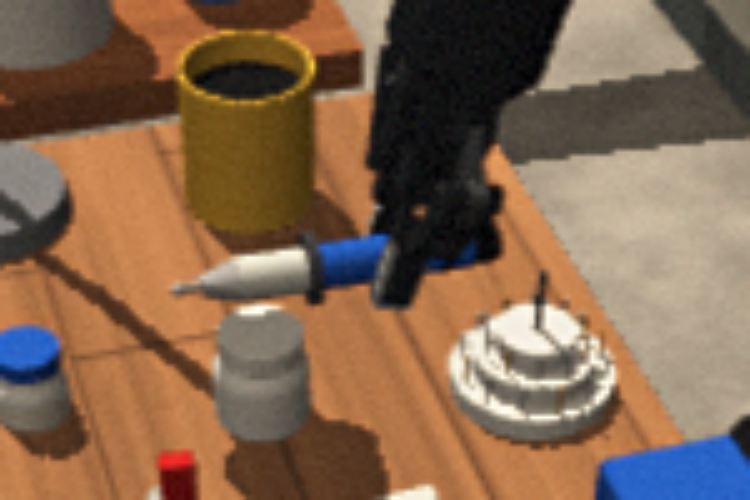

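View pics/top9.png

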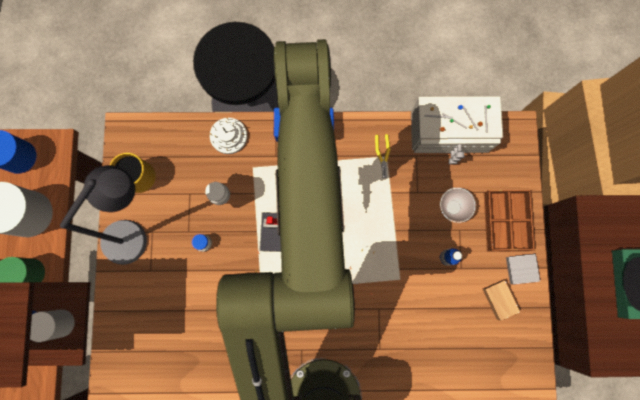

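The handpiece is held well above the bench, with its bur tip at crop (175,290) and collar at (313,268). The bystanders are in place. Now to measure how level it is.

```bash
cat > lev.py <<'E'
from h import *
import sys
from scipy.optimize import least_squares
def lev(c):
    s=manip.observe();g=s['tcp_pos']-.019*s['tool_rot'][:,1]
    P=cloud(c);ok=(P[...,2]>.25)&(P[...,2]<.42)&(abs(P[...,1]-g[1])<.03)&(P[...,0]>.48)&(P[...,0]<.75)
    H=cv2.cvtColor(c['image'],cv2.COLOR_RGB2HSV)
    b=ok&(H[...,0]>100)&(H[...,0]<130)&(H[...,1]>150)
    sh=ok&(P[...,0]<g[0]-.033)
    k=ok&(P[...,0]<g[0]-.041)&(P[...,0]>g[0]-.065)
    for nm,mm in(('blue',b),('cone',sh)):
        B=P[mm];print(nm,len(B),B.min(0).round(3),B.max(0).round(3))
    B=P[b|k]
    def f(q):
        a=np.array([1,q[2],q[3]]);a/=np.linalg.norm(a);w=B-np.array([g[0],q[0],q[1]])
        return np.linalg.norm(w-np.outer(w@a,a),axis=1)-.011
    r=least_squares(f,[g[1],g[2],-.05,0],loss='soft_l1',f_scale=.002);q=r.x
    print('grasp',g,'fit',q,'elev',np.degrees(np.arctan(q[3])),'yaw',np.degrees(np.arctan(q[2])),np.abs(r.fun).mean())
    # image fit with known axis through g: bur end projected
    for e in(-6,-4,-2,0,2,4,6):
        a=np.cos(np.radians(e))*ex+np.sin(np.radians(e))*ez
        print(e,proj(c,g-.109*a).round(1))
E
python3 - <<'E'
from lev import *
c=dict(np.load('side9.npz'));lev(c)
E
```

```text
blue 123 [0.609 0.014 0.348] [0.697 0.053 0.403]
cone 255 [0.539 0.022 0.338] [0.615 0.049 0.37 ]
grasp [0.64832632 0.03858532 0.35015949] fit [ 0.04009613  0.35220072 -0.02209721  0.0071601 ] elev 0.4102365122464445 yaw -1.2658707018118072 0.0019115167493520845
-6 [284.3 114. ]
-4 [284.2 115.3]
-2 [284.3 116.6]
0 [284.3 117.9]
2 [284.4 119.2]
4 [284.6 120.5]
6 [284.8 121.7]
```

Both measures say level: the cylinder fit gives 0.4° elevation, and the bur tip at pixel (284.5,118) matches 0° (117.9). The lowest visible point is about 0.34 m up. Holding still and rechecking.

Call:
servo_tool(rows=[0, 0, 0, 0, 0, 0, 0.05, 0, 0, 0, 0, 0, 0, 0.05, 0, 0, 0, 0, 0, 0, 0.05, 0, 0, 0, 0, 0, 0, 0.05, 0, 0, 0, 0, 0, 0, 0.05, 0, 0, 0, 0, 0, 0, 0.05, 0, 0, 0, 0, 0, 0, 0.05, 0, 0, 0, 0, 0, 0, 0.05])

```text
time_s: 15.3
tcp_pos: [0.6422, 0.039, 0.3366]
tool_rot: [[0.05, -0.263, -0.963], [0.999, 0.014, 0.048], [0.001, -0.965, 0.264]]
ft_force: [-0.7, -0.1, -1.1]
width: 0.0199
```

Run:
```python
from lev import *
c=cap('side');lev(c);s=manip.observe();print(s['time_s'],s['tcp_pos'],s['width'],s['ft_force'],s['joint_velocities'].round(2))
P=cloud(c);H=cv2.cvtColor(c['image'],cv2.COLOR_RGB2HSV)
m=((H[...,0]<6)|(H[...,0]>174))&(H[...,1]>170)&(abs(P[...,0]-.555)<.04)&(abs(P[...,1]-.16)<.06)&(P[...,2]>.115)&(P[...,2]<.15)
print('knob',P[m].mean(0),P[m].min(0))
c0=dict(np.load('side0.npz'))
for n,(u,v) in dict(bottle=(297,360),whitejar=(303,135),bluelid=(255,135),tub=(375,352),screw=(360,186),pliers=(400,255)).items():
    w=14;A=c['image'][v-w:v+w,u-w:u+w].astype(int);B=c0['image'][v-w:v+w,u-w:u+w].astype(int);print(n,np.median(abs(A-B)),np.mean(abs(A-B)).round(1))
```

```text
blue 123 [0.609 0.01  0.352] [0.695 0.051 0.418]
cone 254 [0.539 0.023 0.339] [0.614 0.055 0.373]
grasp [0.64723397 0.03873149 0.35490755] fit [ 0.04001547  0.35573002 -0.02761367  0.01571445] elev 0.9002975098621008 yaw -1.581744831713691 0.0022428139328609176
-6 [283.7 112.3]
-4 [283.7 113.7]
-2 [283.7 115. ]
0 [283.8 116.3]
2 [283.9 117.6]
4 [284.1 118.9]
6 [284.3 120.2]
15.35 [0.64223211 0.03900664 0.33657982] 0.02029204376175319 [-0.05051828 -0.13865579 -0.98542734] [ 0.01 -0.08 -0.09  0.05 -0.02  0.04]
knob [0.55519327 0.15864986 0.13004993] [0.54517167 0.15335321 0.11649166]
bottle 8.0 17.3
whitejar 8.0 8.4
bluelid 8.0 8.1
tub 12.0 11.4
screw 8.0 8.3
pliers 14.0 32.6
```

Run:
```python
from h import *
c=cap('side');c0=dict(np.load('side0.npz'))
i=np.hstack([np.vstack([x['image'][340:385,270:410],x['image'][235:275,350:490]]) for x in(c0,c)])
j=cv2.resize(c['image'][105:135,270:363],None,fx=8,fy=8,interpolation=cv2.INTER_CUBIC)
i=cv2.resize(i,(744,226))
cv2.imwrite('pics/cmp.png',np.vstack([i,j])[:,:,::-1])
```

```text
(no output)
```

View pics/cmp.png

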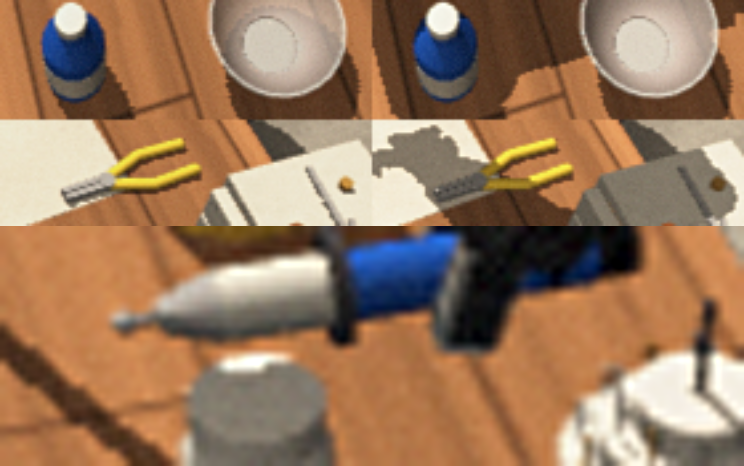

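Only the shadows have changed; the bottle, tub and pliers are where they were. The bur tip at (284.4,117.0) gives about 1° off level. Handing in.

```bash
python3 -c "
from cell import manip
print(manip.hand_in());s=manip.observe();print(s['time_s'],s['tcp_pos'],s['width'])"
```

```text
the job is handed in; nothing more can be done
None
the job is handed in; nothing more can be done
```

I slid the lock open, then drew the handpiece out of its socket. It is now held level in the gripper, ready for its bur change. I handed the job in at about 15.4 s of the 38 s allowed.

- **Lock:** I gripped the knob and slid it along the stand's +y until it stopped, with force rising to 16 N and no further motion. The final picture shows the knob about 120 mm from the seated handpiece's axis, as it should be at 0.040, so it stayed open after I let go.
- **Handpiece:** I gripped it about 4 mm above its origin at 70 N and drew it about 95 mm along its axis with low force. I then lifted it and pitched it level. Its lowest visible point is about 0.34 m above the bench, clear of everything.
- **Level and still:** Two measurements in the last picture put it about 1° from level, and I left that small error uncorrected. The arm and the grip width did not drift noticeably during a one-second hold.
- **Other things on the bench:** I compared the last side picture with the first one. The regions around the pliers and bottle differed most, but a closer look showed only the arm's shadow, and nothing had moved.

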